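# Loosen the window ring of a sample cell by two turns

### The job

Two sample cells are bolted to the bench, each with a knurled window ring on top. With a fingertip against the rim, gently roll the wider ring round anticlockwise (seen from above) by two full turns, so that its raised mark is back over the pointer on the flange, and then take the finger away. Leave the narrower ring tight, and do not grip, lift or shift anything: the cap, the cup and the weight standing nearby stay where they are.

Things in the scene. Friction and masses are not known exactly. Their poses are not given: they have to be found in the camera images.
- wide_cell_rim (a point): middle of the wider ring's knurled rim, on its vertical axis, 60 mm above the bench. Steel, 100 mm in diameter over the knurl (36 upright ribs 1.5 mm proud); the rim reaches from 50 to 70 mm above the bench; a glass pane fills it 3 mm below its top. The barrel under it is narrower (80 mm). Nothing stands beside the rim above 16 mm: a finger can go all round.
- wide_cell_pointer (a point): top of the fixed dark pointer bar (14x6 mm) on the front of the wider cell's aluminium flange, 60 mm from the ring's axis, 15 mm above the bench. The flange is 136 mm square, 12 mm thick, screw heads to 16 mm, all fixed to the bench.
- wide_cell_ring (a joint): turn of the wider ring in rad, 0 when tight (as it starts; a stop), growing anticlockwise seen from above, up to 4 turns. The raised dark mark on its top (10x6 mm, 43 mm from the axis, 2 mm high) is over the pointer at 0 and at every full turn. About 1 N along the rim turns it and it stays where it is left; its height hardly changes.
- narrow_cell_rim (a point): the same for the narrower ring: 68 mm in diameter over the knurl, rim 50 to 70 mm above the bench, on its own barrel and a flange 100 mm square; must stay tight
- narrow_cell_ring (a joint): turn of the narrower ring in rad, 0 when tight, as it starts; growing anticlockwise
- spare_cap: loose white screw cap lying on the bench, 65 mm in diameter, 16 mm high, origin at the centre of its underside; a bystander
- sample_cup: loose metal cup, 52 mm in diameter, 37 mm high, origin at the centre of its underside; a bystander
- check_weight: loose brass 200 g weight with a knob, 30 mm in diameter, 51 mm high, origin at the centre of its underside; a bystander

How it is judged:
By the outcome, as a careful person would: the job done as asked, in the order asked, and still so for the second after the job is handed in, with the robot touching nothing.
It also fails if it takes over 67 s, if anything falls off the work surface, if the arm or the gripper's body presses on something with over 40 N, if the wrist force passes 120 N, or if a joint passes its speed limit or range.

### The arm

A 6-joint arm with a two-finger parallel gripper is mounted at the origin on a cart in front of the work surface, level with it; the furniture and walls round the work are solid. World frame = base frame: x ahead of the robot, y to its left, z up, the work surface at z = 0. Lengths are in m, angles in rad, forces in N, time in s.
With the tool pointing down it reaches from about 0.275 to 0.825 m from the base axis. Payload 5.2 kg.
Tool frame: the origin (TCP) lies midway between the tips of the shut fingers; the grasp point (between the pads) lies 19 mm behind it; y points along the fingers, z is the direction in which the jaws open and shut, and the axes are right-handed (so a half turn about y gives the same grasp; the last joint's range is limited). The gripper opens to 93 mm and grips with 3 to 60 N. Pads are 15 mm wide; open, the fingers measure 128 mm over their backs; the gripper's body (75 mm by 188 mm) begins 65 mm behind the grasp point.
Start: joints at [0.942, 0.259, 1.535, -0, 1.348, -0.203], TCP at [0.227, 0.501, 0.219] pointing down, gripper open.
Joint ranges: [-3.14, 3.14], [-0.91, 2.08], [0.19, 2.58], [-1.22, 4.36], [0.22, 2.71], [-3.12, 3.12]. Speed limits (rad/s): [2.57, 2.57, 3.14, 3.14, 3.14, 3.14].

### API

Orientations are given as a 3x3 rotation matrix whose columns are the frame's x, y, z axes.
In Python, from workcell import ctrl gives the robot as it stands. The module is installed in compiled form; this text tells all that it offers. Calls block until the motion is done:
- ctrl.move_pose(position, orientation): joint-space move of the TCP to a pose.
- ctrl.line_to(position, rate=0.15, frame=None, max_force=None): straight line of the TCP; frame=None keeps the orientation; rate is the mean speed in m/s. With max_force (N) it stops when the force on the tool has changed by that much, and returns True; else False.
- ctrl.move_j(angles): joint-space move.
- ctrl.move_gripper(opening, effort=None): finger opening in m; effort is the grip in N (None keeps the last); returns when the fingers have stopped.
- ctrl.wait(seconds).
- ctrl.ik(position, orientation): joint angles nearest the present ones, or None.
- ctrl.capture(name): name is "side" or "top" or "wrist"; returns the picture (384x512x3 uint8, red, green, blue); there is no depth.
- ctrl.calibration(name): a dict with "fx", "fy", "cx", "cy" (pixels), "k1" (the pictures are not rectified: a ray, as slopes to the right and down, at radius r is drawn at 1 + k1 r^2 times it, then the intrinsics apply), "pose" (4x4, takes a point from camera to world coordinates); the wrist camera has in their place "T_tool_cam" (4x4, takes a point from camera to tool coordinates, whose origin is the TCP and whose axes are the tool frame's). Camera axes: x right, y up, looking along -z (the intrinsics and any distortion apply to the point x, -y, -z); pixel columns grow to the right and rows downward; lengths in m; the calibration is good to about 2 mm. A picture is of the moment at which its call begins: read the wrist's pose just before it. calibration takes no time and is no camera call.
A pose or a line that the arm cannot do raises ctrl.MotionError and nothing moves.
- ctrl.close_job(): hands the job in, once; it reports no verdict.
Trained networks look in the newest picture that a camera, given by its name, has taken for a name from the list of things; names that differ only in an ending like _2 or _b are one class to them, and where a whole thing is asked for, a point or a joint stands for the part that bears it (a point fixed in the world has none). Each returns a list of dicts, best first, with "confidence" (0 to 1); they miss things now and then, are a little off and sometimes report something else, mostly with a low value. They report only what shows in the picture. A call takes as long as a camera call.
- ctrl.recognise(thing, camera): "bbox" ([left, top, right, bottom] in pixels, round what is visible of it).
- ctrl.place_of(thing, camera): "centre" ([row, column] in pixels: a listed point, or the origin of a listed thing).
Readings, each from a call of its own:
- ctrl.get_time(): time.
- ctrl.get_joints(): joint angles.
- ctrl.get_joint_vel(): joint speeds.
- ctrl.get_joint_torque(): joint torques, N m.
- ctrl.get_position(): TCP position.
- ctrl.get_tool_rot(): TCP orientation.
- ctrl.get_wrist_force(): force on the tool from outside, world axes, zero at the start.
- ctrl.get_ft_torque(): the same for the moment, N m.
- ctrl.get_finger_gap(): finger opening in m.
Only numpy, scipy, OpenCV 4.12 (cv2) and the standard library are available. Lean on these libraries where they do the work, as an engineer would, in place of code of your own. Each camera call takes 0.05 s, during which the arm holds its last target.

## Working session

There is one attempt and no reset: what is moved stays moved. The work goes in short steps, each a Python script; the robot and the scene stay as the last script left them, time stands still between calls to the robot, and variables do not carry over. Pictures are saved under pics/ and viewed, and the job is handed in when it is done.

```bash
mkdir -p pics; ls
python3 - <<'E'
from workcell import ctrl
import cv2, numpy as np
for n in ["top","side","wrist"]:
    im=ctrl.capture(n); cv2.imwrite(f"pics/a_{n}.png",im[:,:,::-1])
    print(n,ctrl.calibration(n))
    for t in ["wide_cell_rim","wide_cell_pointer","narrow_cell_rim","spare_cap","sample_cup","check_weight"]:
        print(t,[(np.round(d["centre"],1),round(d["confidence"],2)) for d in ctrl.place_of(t,n)][:2])
print(ctrl.get_time(),ctrl.get_finger_gap(),ctrl.get_tool_rot())
E
```

```text
pics
top {'fx': 463.3232587892999, 'fy': 463.3232587892999, 'cx': 262.0430359374108, 'cy': 186.85307828365293, 'k1': -0.14389572978482756, 'pose': array([[ 0.01207539,  0.99012995, -0.13963121,  0.39612152],
       [-0.99991954,  0.01141437, -0.00553392, -0.12211057],
       [-0.0038855 ,  0.1396868 ,  0.99018811,  1.17494291],
       [ 0.        ,  0.        ,  0.        ,  1.        ]])}
wide_cell_rim [(array([197.3, 331.5]), 0.97)]
wide_cell_pointer [(array([222.3, 327.7]), 0.89)]
narrow_cell_rim [(array([197.7, 188.9]), 0.71)]
spare_cap [(array([249.5, 272. ]), 0.6)]
sample_cup [(array([144.6, 256.4]), 0.89)]
check_weight [(array([147.1, 215.6]), 0.66)]
side {'fx': 380.34688690635267, 'fy': 380.34688690635267, 'cx': 256.78091512795896, 'cy': 193.3927741793373, 'k1': -0.10067507082206992, 'pose': array([[-0.99866901, -0.02609714,  0.0444875 ,  0.56663447],
       [ 0.0514985 , -0.5521444 ,  0.83215652,  0.60237604],
       [ 0.00284662,  0.83333997,  0.55275346,  0.54385483],
       [ 0.        ,  0.        ,  0.        ,  1.        ]])}
wide_cell_rim [(array([158.5, 254.6]), 0.9)
[... 274 characters left out ...]
6628757875, 'cy': 195.92782567528715, 'k1': 0.028855736171079355, 'T_tool_cam': array([[-5.14849418e-04, -9.63575938e-01, -2.67434378e-01,
        -7.49377166e-02],
       [ 6.68978286e-04,  2.67434022e-01, -9.63575942e-01,
        -1.67103411e-01],
       [ 9.99999644e-01, -6.75004305e-04,  5.06923128e-04,
         9.42858725e-05],
       [ 0.00000000e+00,  0.00000000e+00,  0.00000000e+00,
         1.00000000e+00]])}
wide_cell_rim []
wide_cell_pointer []
narrow_cell_rim []
spare_cap []
sample_cup []
check_weight []
1.05 0.09333810208928672 [[ 9.10703778e-01  1.80192282e-05  4.13060077e-01]
 [-4.13060078e-01  2.74491388e-05  9.10703778e-01]
 [ 5.07203575e-06 -9.99999999e-01  3.24410582e-05]]
```

View pics/a_top.png

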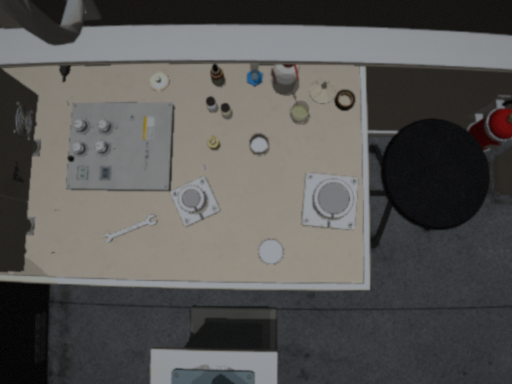

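View pics/a_side.png

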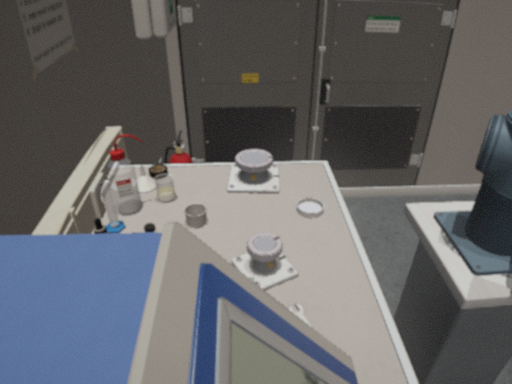

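```bash
cat > h.py <<'E'
import numpy as np, cv2
from workcell import ctrl
def ray(cal,rc,pose=None):
    p=cal['pose'] if pose is None else pose
    K=np.array([[cal['fx'],0,cal['cx']],[0,cal['fy'],cal['cy']],[0,0,1]])
    u=cv2.undistortPoints(np.array([[[rc[1],rc[0]]]],float),K,np.array([cal['k1'],0,0,0.]))[0,0]
    d=p[:3,:3]@np.array([u[0],-u[1],-1]); return p[:3,3],d/np.linalg.norm(d)
def onz(cal,rc,z,pose=None):
    o,d=ray(cal,rc,pose); return o+d*(z-o[2])/d[2]
def proj(cal,P,pose=None):
    p=cal['pose'] if pose is None else pose
    q=np.linalg.inv(p)@np.r_[P,1]; x,y=q[0]/-q[2],-q[1]/-q[2]
    f=1+cal['k1']*(x*x+y*y); return np.array([cal['cy']+cal['fy']*y*f, cal['cx']+cal['fx']*x*f])
E
python3 - <<'E'
from h import *
t=ctrl.calibration("top");s=ctrl.calibration("side")
for n,a,b,z in [("wide",(197.3,331.5),(158.5,254.6),.06),("ptr",(222.3,327.7),(175.8,274.5),.015),("nar",(197.7,188.9),(245,264.6),.06),("cap",(249.5,272),(211.8,308.8),0),("cup",(144.6,256.4),(224.1,195.2),0),("wt",(147.1,215.6),None,0)]:
    print(n,onz(t,a,z).round(4), onz(s,b,z).round(4) if b else '')
E
```

```text
wide [ 0.5297 -0.2849  0.06  ] [ 0.5248 -0.2949  0.06  ]
ptr [ 0.4718 -0.2815  0.015 ] [ 0.4717 -0.2775  0.015 ]
nar [0.5246 0.0617 0.06  ] [0.5219 0.0531 0.06  ]
cap [ 0.4027 -0.1426  0.    ] [ 0.4014 -0.1301  0.    ]
cup [ 0.6725 -0.0995  0.    ] [ 0.6716 -0.0949  0.    ]
wt [0.6648 0.0065 0.    ]
```

The top view shows the wide cell at about (197,331) and the narrow one at (198,189). The cap is at (250,271), the cup at (145,259) and the weight at (142,213). The detections fit the stated sizes: pointer to axis is about 58 mm against 60 mm. Next I'll check which angles round the ring the arm can reach.

```bash
cat >> h.py <<'E'
def R(phi):
    x=np.array([np.cos(phi),np.sin(phi),0]);y=np.array([0,0,-1.]);return np.c_[x,y,np.cross(x,y)]
E
python3 - <<'E'
from h import *
c=np.array([.528,-.288])
for r,z in((.058,.05),(.075,.10)):
  for d in range(-180,360,20):
    p=np.radians(d); q=ctrl.ik([c[0]+r*np.cos(p),c[1]+r*np.sin(p),z],R(p)); print(d,None if q is None else np.round(q,2))
E
```

```text
-180 [-0.75  0.43  1.74 -0.    0.97  0.82]
-160 [-0.77  0.45  1.71 -0.    0.98  0.45]
-140 [-0.78  0.48  1.66 -0.    1.    0.09]
-120 [-0.78  0.51  1.61 -0.    1.03 -0.26]
-100 [-0.77  0.54  1.56 -0.    1.05 -0.59]
-80 [-0.74  0.56  1.51 -0.    1.07 -0.92]
-60 [-0.72  0.58  1.47  0.    1.09 -1.24]
-40 [-0.69  0.59  1.45 -0.    1.1  -1.56]
-20 [-0.66  0.59  1.45 -0.    1.1  -1.88]
0 [-0.63  0.58  1.47 -0.    1.09 -2.2 ]
20 [-0.61  0.56  1.5  -0.    1.07 -2.52]
40 [-0.59  0.54  1.55 -0.    1.05 -2.86]
60 [-0.59  0.51  1.6   0.    1.03  3.08]
80 [-0.6   0.48  1.65 -0.    1.01  2.72]
100 [-0.62  0.45  1.7  -0.    0.99  2.35]
120 [-0.65  0.43  1.74 -0.    0.97  1.97]
140 [-0.68  0.42  1.76 -0.    0.96  1.59]
160 [-0.72  0.42  1.76 -0.    0.96  1.2 ]
180 [-0.75  0.43  1.74 -0.    0.97  0.82]
200 [-0.77  0.45  1.71 -0.    0.98  0.45]
220 [-0.78  0.48  1.66 -0.    1.    0.09]
240 [-0.78  0.51  1.61 -0.    1.03 -0.26]
260 [-0.77  0.54  1.56 -0.    1.05 -0.59]
280 [-0.74  0.56  1.51 -0.    1.07 -0.92]
300 [-0.72  0.58  1.47  0.    1.09 -1.24]
320 [-0.69  0.59  1.45 -0.    1.1  -1.56]
340 [-0.6
[... 465 characters left out ...]
  0.53  1.42 -0.    1.19 -2.5 ]
40 [-0.56  0.5   1.48 -0.    1.16 -2.83]
60 [-0.56  0.46  1.55  0.    1.14  3.11]
80 [-0.57  0.42  1.61 -0.    1.11  2.75]
100 [-0.59  0.38  1.68 -0.    1.09  2.37]
120 [-0.63  0.35  1.72 -0.    1.07  1.98]
140 [-0.68  0.33  1.75 -0.    1.06  1.59]
160 [-0.73  0.33  1.75 -0.    1.06  1.19]
180 [-0.77  0.35  1.73 -0.    1.07  0.8 ]
200 [-0.8   0.37  1.68 -0.    1.08  0.42]
220 [-0.81  0.41  1.62 -0.    1.11  0.06]
240 [-0.81  0.45  1.56 -0.    1.13 -0.28]
260 [-0.79  0.49  1.49 -0.    1.16 -0.61]
280 [-0.76  0.53  1.43 -0.    1.18 -0.94]
300 [-0.72  0.55  1.38  0.    1.2  -1.25]
320 [-0.69  0.57  1.36 -0.    1.21 -1.56]
340 [-0.65  0.57  1.36 -0.    1.21 -1.87]
```

Run:
```python
from h import *
t0=ctrl.get_time()
ctrl.move_pose([.440,-.288,.19],R(np.pi)); print(ctrl.get_time()-t0)
ctrl.move_gripper(0.0,10); print(ctrl.get_time()-t0, ctrl.get_finger_gap())
p=ctrl.get_position();Rt=ctrl.get_tool_rot()
im=ctrl.capture("wrist"); cv2.imwrite("pics/b_wrist.png",im[:,:,::-1])
cal=ctrl.calibration("wrist"); T=np.eye(4);T[:3,:3]=Rt;T[:3,3]=p; pose=T@cal["T_tool_cam"]
np.savez("b.npz",pose=pose)
for t,z in [("wide_cell_rim",.06),("wide_cell_pointer",.015)]:
    for d in ctrl.place_of(t,"wrist")[:1]: print(t,d, onz(cal,d["centre"],z,pose))
print(p,ctrl.get_wrist_force(),ctrl.get_time())
```

```text
2.875
4.325 0.00024008425798348673
wide_cell_rim {'centre': [91.3, 258.9], 'confidence': 0.92} [ 0.52645025 -0.28606793  0.06      ]
wide_cell_pointer {'centre': [149.7, 254.5], 'confidence': 0.78} [ 0.46941804 -0.28106558  0.015     ]
[ 0.43999408 -0.28801122  0.19000818] [-0.08699088 -0.89919523  0.67167461] 5.525
```

View pics/b_wrist.png

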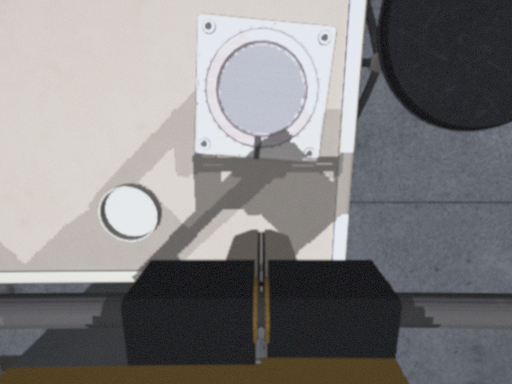

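Run:
```python
from h import *
cal=ctrl.calibration("wrist"); M=cal["T_tool_cam"]
for P in ([0,0,0],[0,-.019,0],[0,0,.0175],[-.0075,0,.0175],[-.0075,-.04,.0175],[-.0075,-.065,.0175],[-.0075,-.084,.0175],[-.0375,-.084,.094]): print(P,proj(cal,P,M).round(1))
im=cv2.imread("pics/b_wrist.png")[215:384,110:410]; cv2.imwrite("pics/b_z.png",cv2.resize(cv2.convertScaleAbs(im,alpha=2,beta=20),None,fx=2.6,fy=2.6,interpolation=cv2.INTER_CUBIC))
im=cv2.imread("pics/b_wrist.png")[0:170,180:350]; cv2.imwrite("pics/b_y.png",cv2.resize(im,None,fx=3.5,fy=3.5,interpolation=cv2.INTER_CUBIC))
```

```text
[0, 0, 0] [242.5 261.2]
[0, -0.019, 0] [257.9 261.3]
[0, 0, 0.0175] [242.5 292.3]
[-0.0075, 0, 0.0175] [230.1 292.6]
[-0.0075, -0.04, 0.0175] [264.2 301.4]
[-0.0075, -0.065, 0.0175] [297.1 309.9]
[-0.0075, -0.084, 0.0175] [333.2 319.3]
[-0.0375, -0.084, 0.094] [243.1 607.8]
```

View pics/b_z.png

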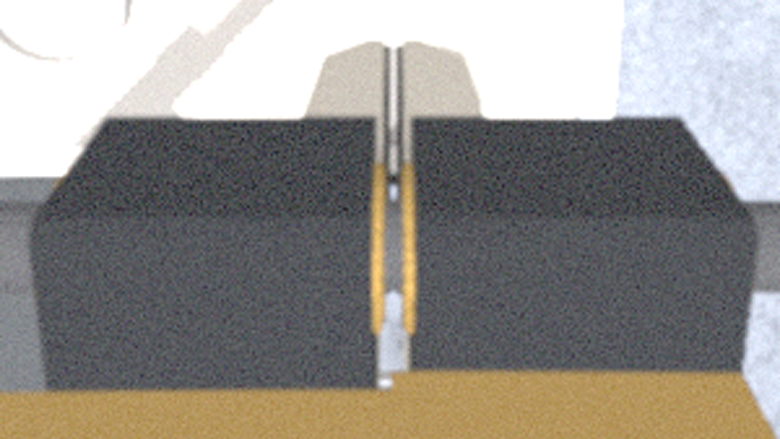

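View pics/b_y.png

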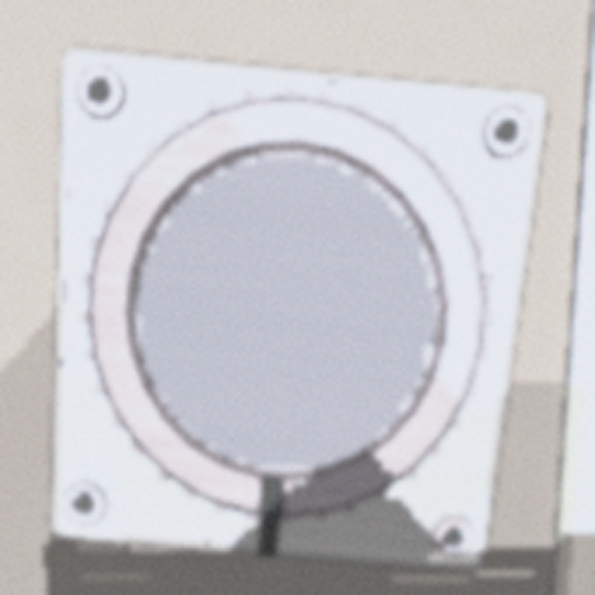

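The wrist view shows the wide ring's rim at about (88,262), with the mark over the pointer at (150,257). The cap is at (212,130). Next I'll touch the rim gently from three sides to get its centre and the finger's half thickness.

```bash
cat > probe.py <<'E'
from h import *
cal=ctrl.calibration("wrist"); pose=np.load("b.npz")["pose"]
print("circle centre",onz(cal,(87.7,262.4),.068,pose), "edges",onz(cal,(27.7,262.4),.068,pose),onz(cal,(147.7,262.4),.068,pose),onz(cal,(87.7,206.3),.068,pose),onz(cal,(87.7,318.6),.068,pose))
c=np.array([.5265,-.287])
def P(phi,r,z): return [c[0]+r*np.cos(phi),c[1]+r*np.sin(phi),z]
f=np.array([ctrl.get_wrist_force() for _ in range(8)]); print("noise",f.mean(0),f.std(0))
out=[]
for k,d in enumerate((180,270,90)):
    p=np.radians(d)
    if k: ctrl.move_pose(P(p,.085,.10),R(p))
    else: ctrl.line_to(P(p,.085,.10),rate=.2)
    ctrl.line_to(P(p,.072,.046),rate=.12)
    f0=np.mean([ctrl.get_wrist_force() for _ in range(4)],0)
    hit=ctrl.line_to(P(p,.050,.046),rate=.02,max_force=2.5)
    q=ctrl.get_position(); f1=np.mean([ctrl.get_wrist_force() for _ in range(4)],0)
    print(d,hit,q.round(4) if hasattr(q,'round') else q,(f1-f0).round(2),"r",np.hypot(q[0]-c[0],q[1]-c[1]).round(4),ctrl.get_time())
    out.append(q)
    if not hit: break
    ctrl.line_to(P(p,.072,.046),rate=.1)
    if k<2: ctrl.line_to(P(p,.085,.10),rate=.2)
np.save("probe.npy",out)
E
python3 probe.py
```

```text
circle centre [ 0.52902212 -0.28910165  0.068     ] edges [ 0.57482991 -0.28901194  0.068     ] [ 0.47812098 -0.28919862  0.068     ] [ 0.52892389 -0.24127725  0.068     ] [ 0.52896811 -0.33700941  0.068     ]
noise [-0.08699088 -0.89919523  0.67167461] [0.00000000e+00 2.22044605e-16 1.11022302e-16]
180 True [ 0.4685 -0.2868  0.0456] [-1.31  0.1  -0.62] r 0.058 7.4833
270 True [ 0.5266 -0.347   0.0459] [ 1.03 -1.1   0.95] r 0.06 10.8917
90 True [ 0.5264 -0.2299  0.0457] [-0.5   1.28  1.09] r 0.0571 15.8
```

```bash
cat >> h.py <<'E'
C=np.array([.527,-.2885]); RC=.0585
def P(phi,r,z=.046): return np.array([C[0]+r*np.cos(phi),C[1]+r*np.sin(phi),z])
def wf(phi,f0):
    f=np.array(ctrl.get_wrist_force())-f0; return np.array([f[0]*np.cos(phi)+f[1]*np.sin(phi),-f[0]*np.sin(phi)+f[1]*np.cos(phi),f[2]]).round(2)
def snap(name):
    p=ctrl.get_position();Rt=ctrl.get_tool_rot(); im=ctrl.capture("wrist"); cv2.imwrite(f"pics/{name}.png",im[:,:,::-1])
    T=np.eye(4);T[:3,:3]=Rt;T[:3,3]=p; pose=T@ctrl.calibration("wrist")["T_tool_cam"]; np.savez(f"pics/{name}.npz",pose=pose); return im,pose
E
python3 - <<'E'
from h import *
p=np.pi/2
ctrl.line_to(P(p,RC+.004),rate=.05); ctrl.wait(.2)
f0=np.array(ctrl.get_wrist_force()); np.save("f0.npy",f0)
snap("c0")
for d in (0,.0005,.001,.0015,.002):
    ctrl.line_to(P(p,RC-d),rate=.02); ctrl.wait(.1); print(d,wf(p,f0),np.array(ctrl.get_position()).round(4))
    if abs(wf(p,f0)[0])>4: break
t=ctrl.get_time(); r=RC-d
for k in range(1,5):
    a=p+np.radians(10*k); ctrl.line_to(P(a,r),rate=.05,frame=R(a)); print(10*k,wf(a,f0),ctrl.get_time()-t)
snap("c1"); print(ctrl.get_time())
cv2.imwrite("pics/c01.png",np.hstack([cv2.imread("pics/c0.png"),cv2.imread("pics/c1.png")])[:,::1])
E
python3 -c "
import cv2;i=cv2.imread('pics/c01.png');cv2.imwrite('pics/c01.png',cv2.resize(i,(800,300),interpolation=cv2.INTER_AREA))"
```

```text
0 [ 0.31 -1.64  0.5 ] [ 0.527  -0.2301  0.046 ]
0.0005 [ 1.81 -0.19  0.61] [ 0.527  -0.2302  0.046 ]
0.001 [ 4.71 -1.88  2.02] [ 0.527  -0.2302  0.046 ]
10 [ 5.17 -0.87  2.62] 0.34999999999999787
20 [ 4.26 -0.03  1.9 ] 0.6999999999999993
30 [4.13 0.11 1.08] 1.0499999999999972
40 [4.44 1.1  0.91] 1.3999999999999986
19.3167
```

View pics/c01.png

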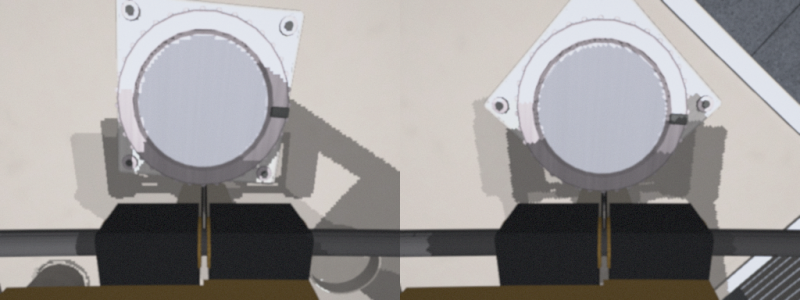

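The ring follows the finger: between the two pictures the mark stayed at nearly the same place in the finger's frame. Next is a mark-angle tracker on the wrist camera.

```bash
cat >> h.py <<'E'
def markang(im,pose):
    cal=ctrl.calibration("wrist"); g=im.mean(2).astype(np.float32)
    th=np.radians(np.arange(0,360,1.)); rs=np.arange(.040,.0465,.001)
    S=np.full((len(rs),len(th)),np.nan,np.float32)
    for i,r in enumerate(rs):
        for j,t in enumerate(th):
            v,u=proj(cal,[C[0]+r*np.cos(t),C[1]+r*np.sin(t),.072],pose)
            if 1<v<382 and 1<u<510: S[i,j]=g[int(round(v)),int(round(u))]
    s=np.nanmax(S,0) # mark dark over the whole radial extent
    s=np.where(np.isnan(s),255,s); k=np.argmin(np.convolve(np.r_[s[-3:],s,s[:3]],np.ones(7)/7,'valid'))
    idx=(np.arange(k-9,k+10))%360; thr=(s[k]+np.median(s))/2
    w=np.clip(thr-s[idx],0,None); return (k+(w*np.arange(-9,10)).sum()/max(w.sum(),1e-6)), s[k], np.median(s)
E
python3 - <<'E'
from h import *
cal=ctrl.calibration("wrist")
pose=np.load("b.npz")["pose"]; print(markang(cv2.imread("pics/b_wrist.png"),pose))
for n in("c0","c1"): print(markang(cv2.imread(f"pics/{n}.png"),np.load(f"pics/{n}.npz")["pose"]))
# pointer direction
E
```

```text
(np.float64(175.14018694127697), np.float32(107.333336), np.float32(230.66667))
(np.float64(174.7769447844184), np.float32(79.0), np.float32(218.66667))
(np.float64(213.89046412642395), np.float32(117.0), np.float32(219.66666))
```

The tracker reads 175° at the start and 214° now, so the ring has turned 39° for a 40° finger stroke. I'll continue the stroke with light force regulation.

```bash
cat >> h.py <<'E'
def stroke(a0,a1,r,f0,step=12,rate=.06):
    n=max(1,int(round((a1-a0)/step)));log=[]
    for k in range(1,n+1):
        a=np.radians(a0+(a1-a0)*k/n); ctrl.line_to(P(a,r),rate=rate,frame=R(a)); w=wf(a,f0); log.append(w)
        if np.abs(w).max()>18: print("FORCE",w); break
        if w[0]<3: r-=.0003
        elif w[0]>6: r+=.0003
        r=np.clip(r,RC-.003,RC+.001)
    print("Fr",[float(x[0]) for x in log]); print("Ft",[float(x[1]) for x in log]); return np.degrees(a),r
E
python3 - <<'E'
from h import *
f0=np.load("f0.npy")
a,r=stroke(130,394,RC-.001,f0)
im,pose=snap("d1"); print(a,r-RC,markang(im,pose),ctrl.get_time(),ctrl.get_joints())
a=np.radians(a); ctrl.line_to(P(a,RC+.012),rate=.1)
im,pose=snap("d2"); print(markang(im,pose))
E
```

```text
Fr [3.78, 4.22, 4.73, 4.6, 4.23, 5.38, 5.4, 5.31, 6.02, 5.6, 4.89, 4.79, 6.77, 5.78, 6.24, 5.54, 5.39, 5.8, 6.11, 5.64, 5.97, 4.49]
Ft [0.36, -0.47, -0.03, 0.17, 0.48, 0.16, -0.3, 0.58, 1.53, 1.25, 1.13, 0.79, 1.36, 0.88, 0.51, 0.33, 0.61, -0.2, 0.08, -0.47, 0.06, 0.05]
394.0 0.00020000000000000573 (np.float64(2.998154101760122), np.float32(107.666664), np.float32(169.5)) 27.25 [-5.94927848e-01  5.52577392e-01  1.53825505e+00  7.23257150e-04
  1.05177927e+00 -2.75097184e+00]
(np.float64(37.92199822221633), np.float32(111.333336), np.float32(219.5))
```

View pics/d2.png

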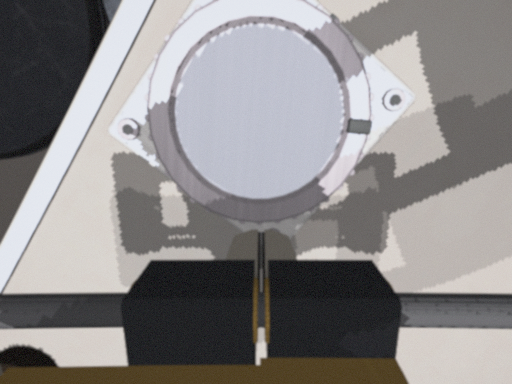

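```bash
cat >> h.py <<'E'
def markang(im,pose):
    cal=ctrl.calibration("wrist"); g=im.mean(2).astype(np.float32)
    th=np.radians(np.arange(0,360,1.)); rs=np.arange(.040,.0465,.001)
    S=np.full((len(rs),len(th)),np.nan,np.float32)
    for i,r in enumerate(rs):
        for j,t in enumerate(th):
            v,u=proj(cal,[C[0]+r*np.cos(t),C[1]+r*np.sin(t),.072],pose)
            if 1<v<382 and 1<u<510: S[i,j]=g[int(round(v)),int(round(u))]
    s=np.nanmedian(S,0); s=np.where(np.isnan(s),255,s)
    sm=np.convolve(np.r_[s[-2:],s,s[:2]],np.ones(5)/5,'valid')
    side=np.minimum(np.roll(sm,10),np.roll(sm,-10)); score=np.log(side)-np.log(sm)
    k=int(np.argmax(score)); idx=np.arange(k-8,k+9)%360; thr=(sm[k]+side[k])/2
    w=np.clip(thr-s[idx],0,None); o=np.argsort(score)
    far=[j for j in o if abs((j-k+180)%360-180)>15][-1]
    return round(k+(w*np.arange(-8,9)).sum()/w.sum(),1), score[k].round(2),score[far].round(2)
E
python3 - <<'E'
from h import *
pose=np.load("b.npz")["pose"]; print(markang(cv2.imread("pics/b_wrist.png"),pose))
for n in("c0","c1","d1","d2"): print(markang(cv2.imread(f"pics/{n}.png"),np.load(f"pics/{n}.npz")["pose"]))
q=onz(ctrl.calibration("wrist"),(126,359),.072,np.load("pics/d2.npz")["pose"]);print(q,np.degrees(np.arctan2(q[1]-C[1],q[0]-C[0])),np.hypot(q[1]-C[1],q[0]-C[0]))
E
```

```text
(np.float64(176.6), np.float64(0.17), np.float64(0.01))
(np.float64(174.7), np.float64(0.78), np.float64(0.02))
(np.float64(214.1), np.float64(0.73), np.float64(0.02))
(np.float64(119.2), np.float64(0.71), np.float64(0.04))
(np.float64(119.0), np.float64(0.69), np.float64(0.03))
[ 0.5059818  -0.25080336  0.072     ] 119.14235312008691 0.04316018311768464
```

The mark is at 119°, so the ring has turned 304° for 304° of finger travel, with no slip. 416° remain, which I'll do as two strokes of 208°.

```bash
cat >> h.py <<'E'
def back(afrom,ato,r=RC-.001):
    a=np.radians(afrom); b=np.radians(ato)
    ctrl.line_to(P(a,RC+.014),rate=.15); ctrl.line_to(P(a,RC+.016,.10),rate=.2)
    ctrl.move_pose(P(b,RC+.016,.10),R(b)); ctrl.line_to(P(b,RC+.008),rate=.15); ctrl.wait(.15)
    f0=np.array(ctrl.get_wrist_force()); ctrl.line_to(P(b,r),rate=.04); return f0
E
python3 - <<'E'
from h import *
f0=back(394,90); im,pose=snap("e0"); print(markang(im,pose),wf(np.pi/2,f0),ctrl.get_time(),ctrl.get_joints())
a,r=stroke(90,298,RC-.001,f0)
im,pose=snap("e1"); print(a,r-RC,markang(im,pose),ctrl.get_time())
E
```

```text
(np.float64(119.0), np.float64(0.7), np.float64(0.04)) [ 7.12 -0.06  5.18] 33.6917 [-0.60622124  0.46978329  1.68351875  0.00261108  0.98916433  2.53425473]
Fr [6.59, 5.16, 5.51, 6.07, 4.3, 4.86, 4.6, 4.68, 4.1, 5.37, 6.46, 4.03, 5.33, 5.81, 5.87, 5.94, 5.72]
Ft [1.12, 0.15, 0.9, 0.88, 0.58, 0.8, 0.46, 1.14, 0.78, 0.89, 1.06, 1.68, 2.49, 1.67, 1.94, 1.65, 1.49]
298.0 -9.999999999999593e-05 (np.float64(327.0), np.float64(0.7), np.float64(0.25)) 39.975
```

Run:
```python
from h import *
f0=back(298,90); im,pose=snap("f0"); m0,_,_=markang(im,pose); print(m0,wf(np.pi/2,f0),ctrl.get_time())
need=(174.8-m0)%360; print("need",need)
assert 190<need<225
a,r=stroke(90,90+need,RC-.001,f0)
im,pose=snap("f1"); m1=markang(im,pose); print(a,m1,ctrl.get_time())
e=174.8-m1[0]
if 1<e<15: a,r=stroke(a,a+e,r,f0); print("fix",e)
b=np.radians(a); ctrl.line_to(P(b,RC+.016),rate=.08); ctrl.line_to(P(b,RC+.03,.14),rate=.2)
im,pose=snap("f2"); print(markang(im,pose),ctrl.get_time())
t=ctrl.capture("top"); cv2.imwrite("pics/f_top.png",t[:,:,::-1])
```

```text
326.9 [ 7.58 -0.96  2.65] 44.8917
need 207.90000000000003
Fr [6.64, 5.75, 6.03, 3.04, 2.54, 4.28, 3.25, 3.5, 4.63, 5.51, 5.25, 5.27, 4.97, 4.71, 4.49, 4.68, 4.02]
Ft [0.34, 1.02, 0.66, 0.12, 0.78, -0.35, 1.07, 0.61, 0.46, -0.03, 0.98, 0.2, -0.39, -0.08, 0.15, 0.05, -0.5]
297.90000000000003 (np.float64(172.7), np.float64(0.69), np.float64(0.1)) 51.175
Fr [4.66]
Ft [-0.69]
fix 2.1000000000000227
(np.float64(174.3), np.float64(0.62), np.float64(0.03)) 52.4583
```

View pics/f2.png

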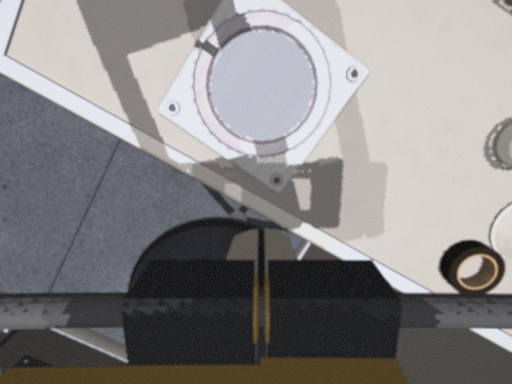

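View pics/f_top.png

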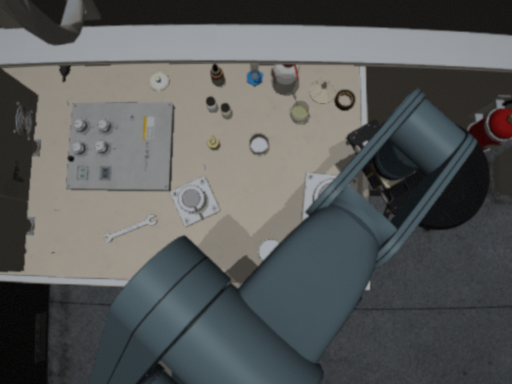

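The wrist picture shows the mark at (46,208), in line with the pointer outside it. The tracker reads 174.3° against 174.7° at the start. In the top view the cup (145,259), the weight (142,213), the narrow cell and the visible part of the cap (248,268) have not moved. The finger is clear of the ring.

Run:
```python
from h import *
print(ctrl.get_time(),ctrl.get_position()); ctrl.close_job()
```

```text
52.5083 [ 0.57008848 -0.36385011  0.13771848]
the job is handed in; nothing more can be done
```

I turned the wider ring two full turns anticlockwise with the shut fingertips pressed against its rim, took the finger away and handed the job in at 52.5 s of the 67 s allowed.

- **Turning:** I did it in three strokes, starting with one of 304°. Then came 208° and a last one of about 208° that included a 2° top-up. The rim force stayed between about 2.5 and 7.6 N. The wrist-camera mark readings after each stroke matched the finger's travel: 39°, 304°, 512°, then 720°.
- **Final position:** The mark read 174.3°, against 174.7° in the close-up and 176.6° in the first hover picture (174.3° to 176.6° across all readings). The last picture shows the mark in line with the pointer.
- **Tracker fault:** My first version of the mark tracker misread two pictures because of shadows. I replaced it and checked the new one by hand on one of them before going on.
- **Other objects:** The cup, the weight and the narrow cell look unmoved in the last top view. I did not measure the narrow ring's mark, but the arm never went near that cell. The cap was partly hidden behind the arm in that view, and the part showing was in its place.

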